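Open a push-and-turn safety cap and hold it over the mouth

ROBOT

A 6-joint arm with a two-finger parallel gripper is mounted at the origin on the work surface; the furniture and walls round the work are solid. World frame = base frame: x ahead of the robot, y to its left, z up, the work surface at z = 0. Lengths are in m, angles in rad, forces in N, time in s.
With the tool pointing down it reaches from about 0.225 to 0.875 m from the base axis. Payload 3.4 kg.
Tool frame: the origin (TCP) lies on the centre line of the jaws, within the pads' length; the fingertips stand 19 mm ahead of it and the grasp point (between the pads) is the TCP; z points along the fingers, y is the direction in which the jaws open and shut (so a half turn about z gives the same grasp; the last joint's range is limited). The gripper opens to 85 mm and grips with 20 to 120 N. Pads are 22 mm wide; open, the fingers measure 114 mm over their backs; the gripper's body (76 mm by 85 mm) begins 54 mm behind the grasp point. The pads swing forward as they close: fully open they stand 13 mm farther back than shut.
Start: joints at [-1.429, 0.276, 1.505, -0, 1.361, -0.121], TCP at [0.149, -0.555, 0.25] pointing down, gripper open.
Joint ranges: [-2.89, 2.89], [-0.75, 2.08], [0.22, 2.7], [-1.18, 4.32], [0.11, 2.71], [-2.7, 2.7]. Speed limits (rad/s): [2.57, 2.57, 3.14, 3.14, 3.14, 3.14].

INTERFACE

Orientations are given as a unit quaternion [w, x, y, z].
In Python, from rig import monitor, eyes, manip, models gives the robot as it stands.
- The arm moves only by the tool send_rows, never from a script. Its argument "deltas" is a list of rows, each an object with "dp": the shift along the world's x, y, z each as a share of 0.12 m, from -1 to 1, a list of three; "rotation": the turn, a rotation vector about the world's x, y, z each as a share of 0.5 rad, from -1 to 1, a list of three. In form: [{"dp": [dx, dy, dz], "rotation": [rx, ry, rz]}, ...]. A call has 1 to 12 rows; each row is the pose to reach, as a shift and turn from the pose commanded when the call began; what a row does not reach only later rows make up. A row lasts 1/12 s, in which the tool goes at most 41.7 mm and 7.16 degrees, less where a joint would pass 70% of its speed; a pose out of reach is approached as far as the arm can. A call with a number of a shift or a turn outside -1 to 1 is refused whole. A call with a gripper value outside its range is refused whole. "fingers" is the closure, from -1 (fully open) to 1 (shut), set as the call begins (left out, the last holds). The fingers move at their own pace and stop on an object; "grip_force" is the grip in N (left out, the last holds). Time passes only in rows, so rows that repeat a pose let the fingers close. It gives the time, the measured TCP pose, the force and the opening at its end, in the units of the state.
- monitor.get_state(): the state, without advancing time (a new reading comes with each control period).
- eyes.get_image(name): name is "scene" or "top" or "wrist"; returns a dict with "color" (400x640x3 uint8, red, green, blue), "depth" (400x640 float32, m along the optical axis (not along the pixel's ray), 0 where there is no reading), "mtx" (3x3 intrinsics, pixels), "rvec" (rotation vector, rad) and "tvec" (3), from world to camera coordinates, as OpenCV has them. Camera axes: x right, y down, z forward; pixel columns grow to the right and rows downward; lengths in m; the calibration is good to about 2 mm. A picture is of the moment at which its call begins.
- manip.sign_off(): hands the job in, once; it reports no verdict.
Trained networks look in a picture, given as the dict that the camera call returned (one of the last four; its "shot" number tells which), for a name from the list of things; names that differ only in an ending like _2 or _b are one class to them, and where a whole thing is asked for, a point or a joint stands for the part that bears it (a point fixed in the world has none). Each returns a list of dicts, best first, with "score" (0 to 1); they miss things now and then, are a little off and sometimes report something else, mostly with a low value. They report only what shows in the picture. A call takes as long as a camera call. They do not tell look-alikes from the thing itself.
- models.find_in(name, picture): "box" ([left, top, right, bottom] in pixels, round what is visible of it).
The state is a dict: "clock": time; "qpos": joint angles; "qd": joint speeds; "effort": joint torques, N m; "position": TCP position; "ee_rot": TCP orientation; "contact_force": force on the tool from outside, world axes, zero at the start; "moment": the same for the moment, N m; "width": finger opening in m.
Only numpy, scipy, OpenCV 4.12 (cv2) and the standard library are available. Lean on these libraries where they do the work, as an engineer would, in place of code of your own. Each camera call takes 0.05 s, during which the arm holds its last target.

TASK

Open the cleaner bottle with the red safety cap: push the cap down against its spring, keep it down while you turn it anticlockwise (seen from above) until it comes free, then lift it straight off. Finish while still holding the cap, upright and still, about 8 cm above the open mouth and straight over it, so that drips fall back into the bottle: do not put it down or let go. Leave the bottle with the blue cap and the other things on the worktop as they are.

Things in the scene. Friction and masses are not known exactly. Their poses are not given: they have to be found in the camera images.
- cap_red: Red round safety cap, loose but locked on its bottle at the start: 45 mm across (47 over its fine ribs), 32 mm tall, 40 g, closed top with a white curved arrow. Origin: centre of its underside; z up. Two inner tabs on its +x and -x sides. Locked, its underside is 12 mm above the bottle's shoulder, its top 174 mm above the worktop. Unpressed it turns only about 6 degrees; clockwise it is stopped.
- bottle_red: White cleaner bottle, 84 x 66 mm in plan, 130 mm to its shoulder, a red band on its blank label, clipped in a low grey holder (98 x 80 x 30 mm) fixed to the worktop: it neither moves nor turns. Origin: centre of the holder's underside; z up along the neck's axis. With the cap locked, the cap's and the bottle's x axes are parallel.
- mouth_red (a point): Centre of that bottle's mouth rim, on top of the 25 mm wide neck: 155 mm above the worktop, 25 mm above the shoulder, 13 mm above the underside of the locked cap. Held down, the cap is free to lift after an anticlockwise turn (seen from above, positive about z) of about 55 to 125 degrees: aim for 75 to 80.
- valve_red (a joint): Grey spring plug, 18 mm across, in that mouth, pushed down by the cap; value in m: 0 with the cap locked, 0.006 at the hard stop, -0.003 with the cap off. It pushes up with 6 N at 0 and 10 N at the stop. The cap must go down at least 3.5 mm, best 5 mm, to clear its lock.
- cap_blue: The blue cap, same shape as the red one, locked on the other bottle. To be left alone.
- bottle_blue: The other white bottle, same shape and holder, with a blue band on its label; fixed to the worktop. To be left alone.
- salt_shaker: Bystander: loose salt shaker, 44 mm across, 90 mm tall. Origin: centre of its underside.
- honey_jar: Bystander: loose honey jar with a pale lid, 64 mm across, 97 mm tall. Origin: centre of its underside.
- kitchen_timer: Bystander: loose red and white kitchen timer, 71 mm across, 69 mm tall. Origin: centre of its underside.
Things that resemble listed ones, but are neither listed nor needed, are in the scene too. What is shaped like the bottle_red but black is not meant. Of the things shaped like the cap_red, the red one is meant.

How it is judged:
On the way, in this order (a step that is already met when the one before it is completed fails the run):
1. the red cap is pushed down against its spring, still unturned (value of joint valve_red above 0.003 m and angle between the x axis of cap_red and the x axis of bottle_red, either way round below 0.5 rad), for 0.05 s.
2. the red cap, still on the neck, is turned free of its lock (angle between the x axis of cap_red and the x axis of bottle_red, either way round above 0.8 rad and z of cap_red in the frame of bottle_red below 0.15 m), for 0.05 s.
At the end, for the whole second after the job is handed in: The gripper holds the red cap (finger force over 1 N), clear of the bottle, its underside 40 to 140 mm above the mouth rim, its centre within 30 mm of the mouth's axis, upright within 0.3 rad, and still (under 0.03 m/s) (contact force between the fingers and cap_red above 1 N and contact force between cap_red and bottle_red below 0.05 N and horizontal distance between cap_red and mouth_red below 0.03 m and z of cap_red in the frame of mouth_red between 0.04 and 0.14 m and angle between cap_red's own z axis and vertical below 0.3 rad and linear speed of cap_red below 0.03 m/s); the arm keeps its last pose, push and grip.
It fails at once if the blue cap is moved by more than 10 mm (distance of cap_blue from where it was at the start of the episode above 0.01 m).
It fails at once if a bystander (salt shaker, honey jar, kitchen timer) is moved by more than 30 mm (distance of any of salt_shaker, honey_jar, kitchen_timer from where it was at the start of the episode above 0.03 m).
It also fails if it takes over 35 s, if anything falls off the work surface, if the arm or the gripper's body presses on something with over 40 N, if the wrist force passes 120 N, or if a joint passes its speed limit or range.

## Working session

There is one attempt and no reset: what is moved stays moved. The work goes in short steps, Python scripts to look and compute and a tool call to move; the robot and the scene stay as the last step left them, time stands still between calls to the robot, and variables do not carry over. Pictures are saved under pics/ and viewed, and the job is handed in when it is done.

Besides the shell and the picture viewer there is one more tool, called after "Request:" in YAML: its name, and indented under it one key for each argument. send_rows: Moves the arm, as the interface text tells. Its arguments: {"type":"object","properties":{"deltas":{"type":"array","items":{"type":"object","properties":{"dp":{"type":"array","items":{"type":"number"}},"rotation":{"type":"array","items":{"type":"number"}}}}},"fingers":{"type":"number"},"grip_force":{"type":"number"}},"required":["deltas"]}

```bash
mkdir -p pics; cat > h.py <<'E'
import numpy as np,cv2
from rig import monitor,eyes,manip,models
def save(p,n): cv2.imwrite('pics/'+n,cv2.cvtColor(p['color'],cv2.COLOR_RGB2BGR))
def world(p,mask):
    v,u=np.nonzero(mask&(p['depth']>0)); d=p['depth'][v,u]
    K=p['mtx'];c=np.stack([(u-K[0,2])/K[0,0]*d,(v-K[1,2])/K[1,1]*d,d])
    R=cv2.Rodrigues(np.array(p['rvec'],float))[0]
    return (R.T@(c-np.array(p['tvec'],float).reshape(3,1))).T
E
python3 - <<'E'
from h import *
for n in ('scene','top'):
    p=eyes.get_image(n); save(p,n+'1.png')
    for t in ('cap_red','bottle_red','bottle_blue','salt_shaker','honey_jar','kitchen_timer'):
        for d in models.find_in(t,p)[:4]: print(n,t,np.round(d['box']),round(d['score'],2))
print(monitor.get_state())
E
```

```text
scene cap_red [410. 158. 437. 172.] 0.78
scene cap_red [344. 182. 365. 204.] 0.63
scene cap_red [225. 272. 261. 308.] 0.54
scene bottle_red [395. 174. 433. 228.] 0.96
scene bottle_red [280. 210. 316. 288.] 0.8
scene bottle_blue [329. 200. 370. 259.] 0.91
scene bottle_blue [243. 186. 270. 232.] 0.18
scene salt_shaker [298. 180. 318. 213.] 0.84
scene honey_jar [243. 189. 270. 231.] 0.65
scene kitchen_timer [224. 269. 260. 305.] 0.85
top cap_red [425. 213. 446. 232.] 0.82
top cap_red [387. 259. 408. 279.] 0.6
top cap_red [394. 200. 445. 249.] 0.41
top bottle_red [246. 204. 289. 246.] 0.84
top bottle_red [396. 199. 450. 248.] 0.74
top bottle_blue [305. 205. 349. 246.] 0.58
top salt_shaker [395. 200. 438. 247.] 0.57
top salt_shaker [337. 131. 352. 152.] 0.46
top honey_jar [266. 122. 289. 150.] 0.74
top honey_jar [394. 202. 447. 244.] 0.34
top kitchen_timer [264. 121. 291. 150.] 0.7
top kitchen_timer [195. 210. 223. 242.] 0.56
{'clock': 0.7, 'qpos': array([-1.42900596e+00,  2.75826592e-01,  1.50489509e+00, -6.02596151e-06,
        1.36070615e+00, -1.21017738e-01]), 'qd': array([-9.79473447e-05, -2.56729613e-04,  1.13169060e-03,  2.16090196e-03,
       -7.82361550e-04, -9.13736836e-04]), 'effort': array([-1.79352613e-03, -4.16506791e+01, -2.46050709e+01, -5.00415008e-04,
        9.01108888e-05,  2.00690398e-08]), 'position': array([ 0.14936734, -0.5552843 ,  0.25037188]), 'ee_rot': array([ 8.24392790e-05,  9.91378817e-01,  1.31026843e-01, -2.09067118e-06]), 'contact_force': array([-0.41366015, -0.15220678,  0.0229329 ]), 'moment': array([0.01597021, 0.01891383, 0.0578246 ]), 'width': 0.08519464697262642}
```

View pics/scene1.png

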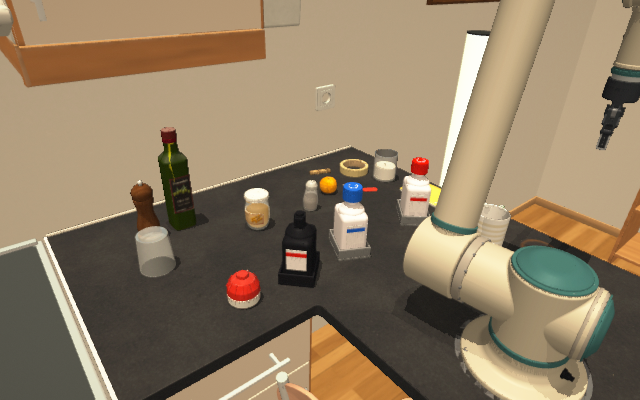

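View pics/top1.png

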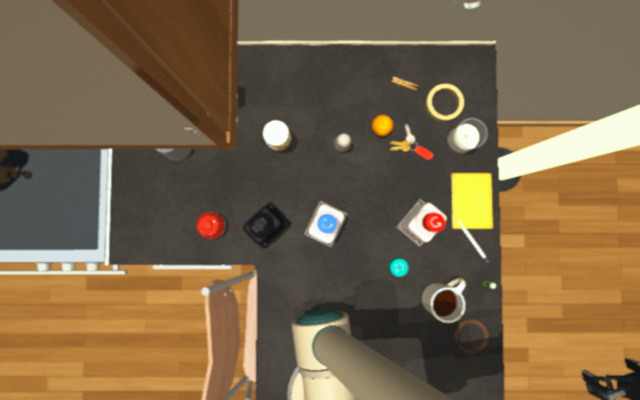

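The scene view shows the red-capped bottle at about (418,166), with the blue-capped one at (352,190) and a black look-alike at (299,250). From the top, the red cap is at (433,222), the blue cap at (327,223), and the holder is rotated in plan.

```bash
python3 - <<'E'
from h import *
for n,b in (('top',(415,205,452,245)),('scene',(405,150,437,178))):
    p=eyes.get_image(n); c=p['color'].astype(int)
    m=np.zeros(c.shape[:2],bool); m[b[1]:b[3],b[0]:b[2]]=1
    red=m&(c[...,0]>110)&(c[...,1]<80)&(c[...,2]<80)
    P=world(p,red)
    print(n,len(P),'min',P.min(0),'max',P.max(0))
    t=P[P[:,2]>0.168]; print('top pts',len(t),t.min(0),t.max(0),t.mean(0), 'z med',np.median(t[:,2]))
    if n=='top':
        H=np.zeros_like(m); H[195:252,390:455]=1
        Q=world(p,H); s=Q[(Q[:,2]>0.02)&(Q[:,2]<0.04)]
        for nm,lo,hi in (('holder',.022,.036),('shoulder',.115,.14),('top',.165,.18)):
            s=Q[(Q[:,2]>lo)&(Q[:,2]<hi)]
            print(nm,len(s),cv2.minAreaRect((s[:,:2]*1000).astype(np.float32)))
        x0,y0=415,200; cv2.imwrite('pics/topz.png',cv2.resize(p['color'][190:260,385:495,::-1],None,fx=7,fy=7,interpolation=cv2.INTER_CUBIC))
        for nm,bx in (('blue',(305,200,350,250)),('teal',(388,255,412,280)),('mug',(415,275,470,325)),('pen',(455,215,495,265))):
            H[:]=0;H[bx[1]:bx[3],bx[0]:bx[2]]=1;Q=world(p,H);Q=Q[Q[:,2]>.006];print(nm,Q.min(0).round(3),Q.max(0).round(3))
    else: cv2.imwrite('pics/scz.png',cv2.resize(p['color'][145:235,360:450,::-1],None,fx=6,fy=6,interpolation=cv2.INTER_CUBIC))
E
```

```text
top 248 min [ 0.42734409 -0.31009937 -0.00239179] max [ 0.47273496 -0.21038216  0.17807298]
top pts 201 [ 0.43183436 -0.25472449  0.16819755] [ 0.47273496 -0.21056894  0.17807298] [ 0.45197237 -0.23104718  0.17393335] z med 0.17419193711392494
holder 195 ((453.2316589355469, -233.00680541992188), (79.91465759277344, 98.5233154296875), 49.84163284301758)
shoulder 207 ((451.5285949707031, -224.67523193359375), (74.57283020019531, 49.76860809326172), 1.4141045808792114)
top 324 ((453.48291015625, -232.6289520263672), (43.35806655883789, 44.177677154541016), 0.06639159470796585)
blue [ 0.382 -0.046  0.006] [0.509 0.069 0.179]
teal [ 0.313 -0.197  0.006] [ 0.359 -0.155  0.038]
mug [ 0.21  -0.344  0.006] [ 0.313 -0.241  0.1  ]
pen [ 0.35  -0.432  0.006] [ 0.473 -0.332  0.014]
scene 253 min [ 0.42659087 -0.24921147  0.14249592] max [ 0.47305006 -0.20406516  0.17587288]
top pts 97 [ 0.42789778 -0.24921147  0.168236  ] [ 0.47305006 -0.20611627  0.17587288] [ 0.44717247 -0.22384642  0.17280536] z med 0.17353139915883337
```

View pics/topz.png

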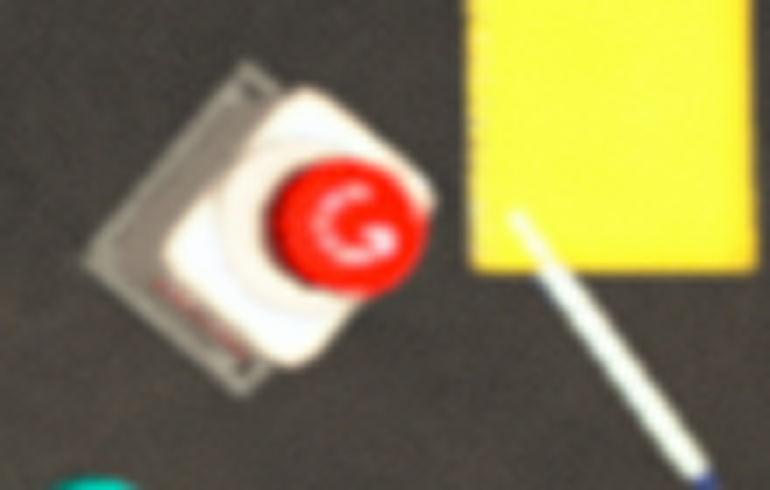

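View pics/scz.png

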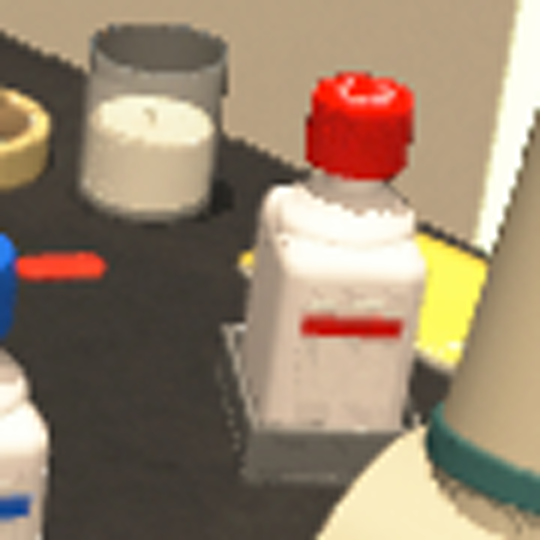

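Both views agree on the cap: centre about (0.4525, -0.232), top at z 0.174, and a holder of 98x80 mm as given. I'll move above it at z 0.25.

Request:
send_rows:
  deltas:
    - {"dp":[0.25,0.25,0],"rotation":[0,0,0]}
    - {"dp":[0.5,0.5,0],"rotation":[0,0,0]}
    - {"dp":[0.75,0.75,0],"rotation":[0,0,0]}
    - {"dp":[1,1,0],"rotation":[0,0,0]}
    - {"dp":[1,1,0],"rotation":[0,0,0]}
  fingers: -1
  grip_force: 60

```text
clock: 1.22
position: [0.2732, -0.4298, 0.2506]
ee_rot: [-0.002, 0.991, 0.133, 0.002]
contact_force: [-0.6, -0.4, -0.7]
width: 0.0854
```

Request:
send_rows:
  deltas:
    - {"dp":[0.25,0.25,0],"rotation":[0,0,0]}
    - {"dp":[0.5,0.5,0],"rotation":[0,0,0]}
    - {"dp":[0.75,0.75,0],"rotation":[0,0,0]}
    - {"dp":[1,1,0],"rotation":[0,0,0]}
    - {"dp":[1,1,0],"rotation":[0,0,0]}

```text
clock: 1.63
position: [0.3933, -0.3105, 0.2506]
ee_rot: [-0.001, 0.991, 0.134, 0.002]
contact_force: [-0.1, -0.3, 0.1]
width: 0.0851
```

Request:
send_rows:
  deltas:
    - {"dp":[0.2,0.25,0],"rotation":[0,0,0]}
    - {"dp":[0.4,0.5,0],"rotation":[0,0,0]}
    - {"dp":[0.53,0.69,0],"rotation":[0,0,0]}
    - {"dp":[0.53,0.69,0],"rotation":[0,0,0]}
    - {"dp":[0.53,0.69,0],"rotation":[0,0,0]}

```text
clock: 2.05
position: [0.4534, -0.2321, 0.2503]
ee_rot: [0.0, 0.991, 0.132, -0.0]
contact_force: [-0.3, -0.6, -1.2]
width: 0.0853
```

```bash
python3 - <<'E'
from h import *
p=eyes.get_image('wrist'); save(p,'w1.png'); c=p['color'].astype(int)
red=(c[...,0]>110)&(c[...,1]<80)&(c[...,2]<80)
P=world(p,red); t=P[(P[:,2]>0.168)&(P[:,2]<.185)]; print(len(t),t.min(0),t.max(0),np.median(t,0))
s=monitor.get_state(); print(s['clock'],s['position'],s['qpos'],s['ee_rot'],s['contact_force'])
E
```

```text
3128 [ 0.43057247 -0.25347124  0.16801458] [ 0.47544103 -0.20842867  0.17587299] [ 0.45450955 -0.23040979  0.17350282]
2.1 [ 0.45282677 -0.23288786  0.25032083] [-6.10939079e-01  1.76656890e-01  1.63950110e+00 -1.20109924e-03
  1.32535248e+00  6.96102492e-01] [ 4.56883614e-04  9.91297409e-01  1.31640060e-01 -3.63755716e-04] [ 0.43707341 -0.21254341 -0.49608682]
```

View pics/w1.png

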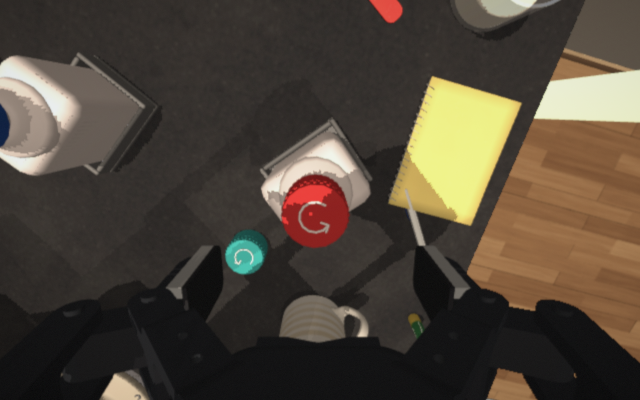

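The wrist view shows the cap centred between the open fingers at about (315,211). It measures (0.453, -0.231), which agrees with the other views. I'll descend and close.

Request:
send_rows:
  deltas:
    - {"dp":[0,0.01,-0.2],"rotation":[0,0,0]}
    - {"dp":[0,0.01,-0.4],"rotation":[0,0,0]}
    - {"dp":[0,0.01,-0.6],"rotation":[0,0,0]}
    - {"dp":[0,0.01,-0.72],"rotation":[0,0,0]}
    - {"dp":[0,0.01,-0.72],"rotation":[0,0,0]}
    - {"dp":[0,0.01,-0.72],"rotation":[0,0,0]}

```text
clock: 2.6
position: [0.4521, -0.2324, 0.1636]
ee_rot: [-0.0, 0.991, 0.13, -0.001]
contact_force: [0.1, -0.1, -0.3]
width: 0.0855
```

Request:
send_rows:
  deltas:
    - {"dp":[0,0,0],"rotation":[0,0,0]}
    - {"dp":[0,0,0],"rotation":[0,0,0]}
    - {"dp":[0,0,0],"rotation":[0,0,0]}
    - {"dp":[0,0,0],"rotation":[0,0,0]}
    - {"dp":[0,0,0],"rotation":[0,0,0]}
    - {"dp":[0,0,0],"rotation":[0,0,0]}
    - {"dp":[0,0,0],"rotation":[0,0,0]}
    - {"dp":[0,0,0],"rotation":[0,0,0]}
  fingers: 1
  grip_force: 60

```text
clock: 3.27
position: [0.4533, -0.2312, 0.1651]
ee_rot: [0.0, 0.991, 0.131, 0.001]
contact_force: [-0.7, 2.3, 5.1]
width: 0.0437
```

```bash
python3 - <<'E'
from h import *
p=eyes.get_image('wrist'); save(p,'w2.png')
s=monitor.get_state(); print(s['clock'],s['position'],s['qpos'],s['ee_rot'],s['contact_force'],s['moment'],s['width'])
E
```

```text
3.3167 [ 0.45325976 -0.23121758  0.16511574] [-6.08581769e-01  2.41657028e-01  1.77924209e+00  8.33819681e-05
  1.11926704e+00  6.99093430e-01] [4.53302078e-04 9.91360514e-01 1.31163339e-01 5.51950467e-04] [-1.66592463  2.02054349  5.52781966] [0.30684441 0.2443527  0.01917792] 0.04334866219292094
```

View pics/w2.png

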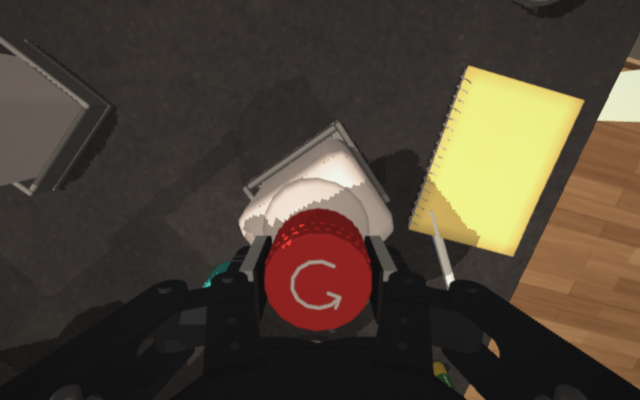

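The cap is gripped squarely and centred at (318,285), and the 5.5 N upward force is about the valve preload. Now I press down.

Request:
send_rows:
  deltas:
    - {"dp":[0,0,-0.02],"rotation":[0,0,0]}
    - {"dp":[0,0,-0.04],"rotation":[0,0,0]}
    - {"dp":[0,0,-0.055],"rotation":[0,0,0]}
    - {"dp":[0,0,-0.055],"rotation":[0,0,0]}
    - {"dp":[0,0,-0.055],"rotation":[0,0,0]}
    - {"dp":[0,0,-0.055],"rotation":[0,0,0]}

```text
clock: 3.82
position: [0.4533, -0.2313, 0.1597]
ee_rot: [0.001, 0.991, 0.131, 0.001]
contact_force: [-3.7, 2.7, 13.0]
width: 0.044
```

```bash
python3 - <<'E'
from h import *
p=eyes.get_image('wrist'); save(p,'w3.png')
s=monitor.get_state(); print(s['clock'],s['position'],s['contact_force'],s['moment'],s['width'])
p=eyes.get_image('scene'); cv2.imwrite('pics/s3.png',cv2.resize(p['color'][130:240,350:470,::-1],None,fx=5,fy=5,interpolation=cv2.INTER_CUBIC))
s=monitor.get_state(); print(s['clock'],s['position'],s['contact_force'],s['moment'],s['width'])
E
```

```text
3.8667 [ 0.453303   -0.23123705  0.15971851] [-2.68227504  2.80384115 13.33880962] [ 0.4066216   0.47144271 -0.00937171] 0.04384559458240016
3.9167 [ 0.45328189 -0.23122768  0.15970605] [-2.30255172  3.28389382 13.38081479] [0.47008111 0.52334009 0.03690829] 0.043495881582188346
```

View pics/s3.png

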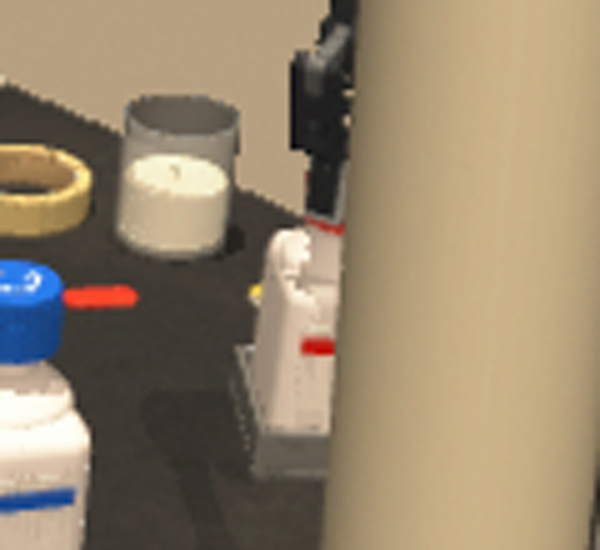

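View pics/w3.png

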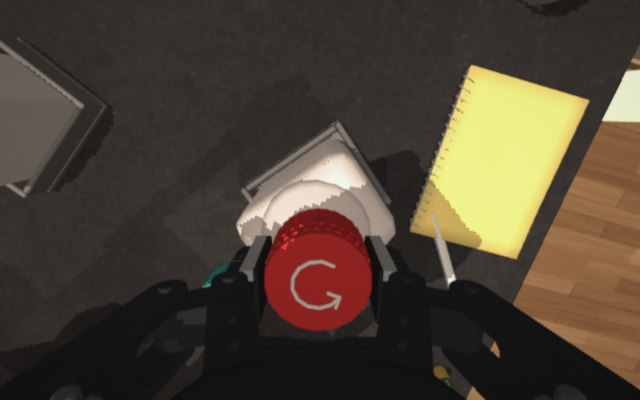

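```bash
python3 - <<'E'
from h import *
p=eyes.get_image('wrist'); c=p['color'].astype(int)
m=np.zeros(c.shape[:2],bool); m[255:325,275:360]=1
red=m&(c[...,0]>110)&(c[...,1]<80)&(c[...,2]<80)
P=world(p,red); print(len(P),np.median(P,0),np.percentile(P[:,2],[5,95]))
E
```

```text
5083 [ 0.45121518 -0.2326648   0.16767289] [0.16672848 0.16858872]
```

The cap top is now at 0.1677, about 6 mm down at the stop, with no slip. I'll turn it anticlockwise while keeping the push.

Request:
send_rows:
  deltas:
    - {"dp":[0,0,0],"rotation":[0,0,0.15]}
    - {"dp":[0,0,0],"rotation":[0,0,0.3]}
    - {"dp":[0,0,0],"rotation":[0,0,0.45]}
    - {"dp":[0,0,0],"rotation":[0,0,0.6]}
    - {"dp":[0,0,0],"rotation":[0,0,0.75]}
    - {"dp":[0,0,0],"rotation":[0,0,0.9]}
    - {"dp":[0,0,0],"rotation":[0,0,0.9]}
    - {"dp":[0,0,0],"rotation":[0,0,0.9]}

```text
clock: 4.63
position: [0.4538, -0.2301, 0.1597]
ee_rot: [0.0, 0.937, 0.349, 0.002]
contact_force: [-0.1, 5.5, 13.3]
width: 0.0435
```

```bash
python3 - <<'E'
from h import *
p=eyes.get_image('wrist'); save(p,'w4.png')
s=monitor.get_state(); print(s['clock'],s['position'],s['qpos'],s['contact_force'],s['moment'],s['width'])
c=p['color'].astype(int)
m=np.zeros(c.shape[:2],bool); m[255:325,275:360]=1
red=m&(c[...,0]>110)&(c[...,1]<80)&(c[...,2]<80)
P=world(p,red); print(len(P),np.median(P,0))
E
```

```text
4.6833 [ 0.45377358 -0.23011168  0.15969834] [-0.60781762  0.24648701  1.78774473  0.00272665  1.10567313  0.24895028] [-0.91156056  5.71566127 12.31055292] [ 0.90603714  0.27601831 -0.02100508] 0.0436624144235437
5074 [ 0.45193154 -0.23295378  0.16765111]
```

View pics/w4.png

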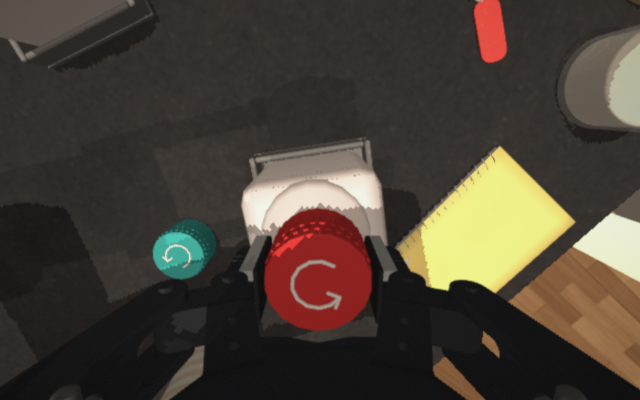

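The arrow stays fixed relative to the fingers, so the cap turns with the gripper, now 0.45 rad. I'll continue.

Request:
send_rows:
  deltas:
    - {"dp":[0,0.005,0],"rotation":[0,0,0.15]}
    - {"dp":[0,0.01,0],"rotation":[0,0,0.3]}
    - {"dp":[0,0.01,0],"rotation":[0,0,0.45]}
    - {"dp":[0,0.01,0],"rotation":[0,0,0.6]}
    - {"dp":[0,0.01,0],"rotation":[0,0,0.75]}
    - {"dp":[0,0.01,0],"rotation":[0,0,0.9]}
    - {"dp":[0,0.01,0],"rotation":[0,0,0.9]}

```text
clock: 5.27
position: [0.4533, -0.2291, 0.1597]
ee_rot: [0.0, 0.835, 0.55, 0.001]
contact_force: [-2.2, 5.4, 13.2]
width: 0.0432
```

Request:
send_rows:
  deltas:
    - {"dp":[0,0,0],"rotation":[0,0,0.15]}
    - {"dp":[0,0,0],"rotation":[0,0,0.3]}
    - {"dp":[0,0,0],"rotation":[0,0,0.45]}
    - {"dp":[0,0,0],"rotation":[0,0,0.6]}
    - {"dp":[0,0,0],"rotation":[0,0,0.75]}
    - {"dp":[0,0,0],"rotation":[0,0,0.92]}
    - {"dp":[0,0,0],"rotation":[0,0,0.92]}
    - {"dp":[0,0,0],"rotation":[0,0,0.92]}

```text
clock: 5.93
position: [0.4528, -0.2289, 0.1597]
ee_rot: [-0.0, 0.688, 0.725, 0.001]
contact_force: [-3.0, 4.6, 15.0]
width: 0.0437
```

```bash
python3 - <<'E'
from h import *
p=eyes.get_image('wrist'); save(p,'w5.png')
s=monitor.get_state(); print(s['clock'],s['position'],s['ee_rot'],s['qpos'],s['contact_force'],s['moment'],s['width'])
c=p['color'].astype(int)
m=np.zeros(c.shape[:2],bool); m[255:325,275:360]=1
red=m&(c[...,0]>110)&(c[...,1]<80)&(c[...,2]<80)
P=world(p,red); print(len(P),np.median(P,0))
E
```

```text
5.9833 [ 0.45273039 -0.2288764   0.15968389] [-1.61424745e-04  6.88358931e-01  7.25369950e-01  6.26803627e-04] [-6.06195016e-01  2.45356259e-01  1.78940911e+00  1.44035736e-03
  1.10695569e+00 -6.59186968e-01] [-3.3328386   5.59788474 15.20312925] [0.90233295 0.67707447 0.03042313] 0.043484113601154666
4936 [ 0.45390061 -0.23217465  0.16761707]
```

View pics/w5.png

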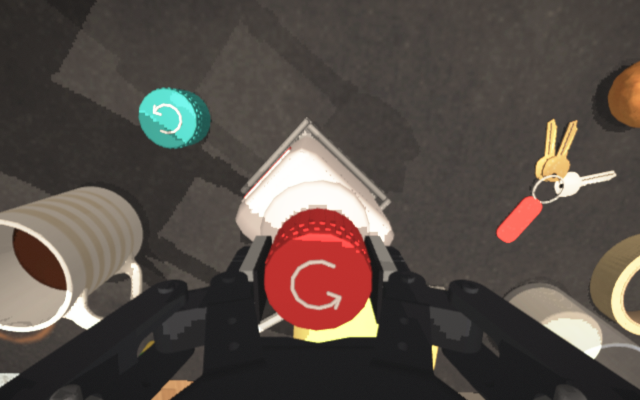

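The cap has turned 1.36 rad (78°) and is still down at the stop with no slip. I'll start with a short test lift.

Request:
send_rows:
  deltas:
    - {"dp":[0,0,0.03],"rotation":[0,0,0]}
    - {"dp":[0,0,0.06],"rotation":[0,0,0]}
    - {"dp":[0,0,0.1],"rotation":[0,0,0]}
    - {"dp":[0,0,0.14],"rotation":[0,0,0]}
    - {"dp":[0,0,0.14],"rotation":[0,0,0]}

```text
clock: 6.4
position: [0.4521, -0.2297, 0.1745]
ee_rot: [-0.001, 0.688, 0.725, -0.0]
contact_force: [-3.4, 2.8, 1.6]
width: 0.0435
```

The cap comes up freely, with vertical force only 1.6 N. Now I'll lift the rest of the way.

Request:
send_rows:
  deltas:
    - {"dp":[0,0,0.1],"rotation":[0,0,0]}
    - {"dp":[0,0,0.2],"rotation":[0,0,0]}
    - {"dp":[0,0,0.3],"rotation":[0,0,0]}
    - {"dp":[0,0,0.4],"rotation":[0,0,0]}
    - {"dp":[0,0,0.5],"rotation":[0,0,0]}
    - {"dp":[0,0,0.6],"rotation":[0,0,0]}
    - {"dp":[0,0,0.7],"rotation":[0,0,0]}
    - {"dp":[0,0,0.7],"rotation":[0,0,0]}
    - {"dp":[0,0,0.7],"rotation":[0,0,0]}
    - {"dp":[0,0,0.7],"rotation":[0,0,0]}

```text
clock: 7.23
position: [0.4529, -0.2303, 0.2574]
ee_rot: [-0.0, 0.689, 0.725, -0.0]
contact_force: [-0.4, -0.0, -0.9]
width: 0.0441
```

```bash
python3 - <<'E'
from h import *
p=eyes.get_image('wrist'); save(p,'w6.png')
s=monitor.get_state(); print(s['clock'],s['position'],s['ee_rot'],s['contact_force'],s['moment'],s['width'],abs(s['qd']).max())
c=p['color'].astype(int)
m=np.zeros(c.shape[:2],bool); m[255:325,275:360]=1
red=m&(c[...,0]>110)&(c[...,1]<80)&(c[...,2]<80)
P=world(p,red); print(len(P),np.median(P,0))
A=np.c_[P[:,:2],np.ones(len(P))];print('slope',np.linalg.lstsq(A,P[:,2],rcond=None)[0][:2])
p=eyes.get_image('scene'); cv2.imwrite('pics/s6.png',cv2.resize(p['color'][90:240,350:470,::-1],None,fx=4,fy=4,interpolation=cv2.INTER_CUBIC))
p=eyes.get_image('top'); save(p,'t6.png')
E
```

```text
7.2833 [ 0.45276964 -0.23011631  0.25715653] [-4.68284489e-04  6.88498906e-01  7.25237212e-01 -1.49733659e-04] [ 0.20328774  0.45968336 -0.35517619] [ 0.01353778  0.01831361 -0.02619521] 0.04358108844706216 0.005862906268902959
4992 [ 0.45416141 -0.23380218  0.26526598]
slope [-0.04907853  1.01675509]
```

View pics/w6.png

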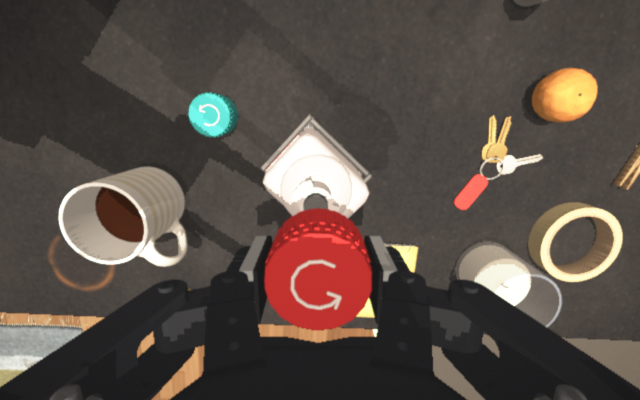

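View pics/s6.png

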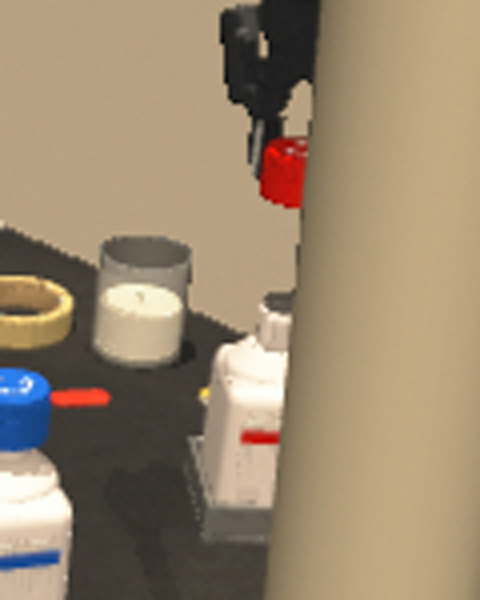

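View pics/t6.png

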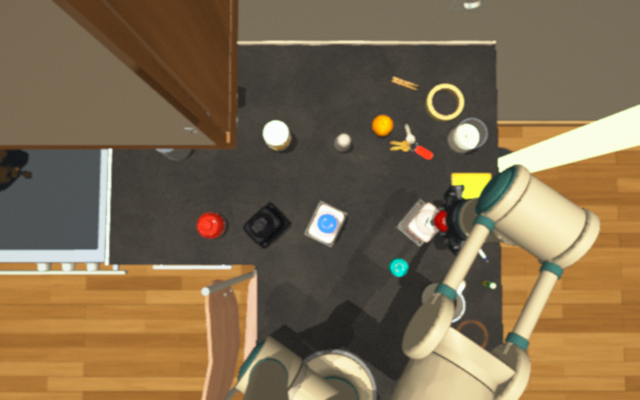

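The cap is off and held over the mouth. The open neck with its grey plug shows below it, and the bystanders are where they were. The fitted slope looks wrong, probably from side pixels in the mask, so I'll check tilt again with a tighter mask.

```bash
python3 - <<'E'
from h import *
p=eyes.get_image('wrist'); c=p['color'].astype(int)
m=np.zeros(c.shape[:2],bool); m[240:325,275:360]=1
red=m&(c[...,0]>110)&(c[...,1]<80)&(c[...,2]<80)
P=world(p,red); print(np.percentile(P[:,2],[1,5,50,95,99]))
P=P[abs(P[:,2]-np.median(P[:,2]))<.004]
A=np.c_[P[:,:2]-P[:,:2].mean(0),np.ones(len(P))];print(len(P),np.linalg.lstsq(A,P[:,2],rcond=None)[0],P.min(0),P.max(0))
s=monitor.get_state();print(s['clock'],s['position'],s['width'],s['contact_force'])
E
```

```text
[0.25941381 0.26380001 0.26496845 0.26594442 0.26632893]
6123 [ 0.01342979 -0.00992022  0.26496076] [ 0.43574954 -0.25190611  0.2609734 ] [ 0.47161403 -0.21199525  0.26686908]
7.4333 [ 0.45271809 -0.22996213  0.257299  ] 0.04348651013536474 [-0.15097641  0.42551606  0.55024418]
```

The cap is upright (tilt about 0.02 rad), its underside is about 78 mm above the rim, and its centre is within about 2 mm of the mouth axis. I'm handing the job in.

```bash
python3 -c "
from rig import manip
print(manip.sign_off())"
```

```text
the job is handed in; nothing more can be done
None
```

The red cap is off its bottle and held upright over the open mouth, and I handed the job in at about 7.4 s on the clock. The hand-in reported no verdict.

I gripped the cap at 60 N and pressed it down about 6 mm to its stop, at 13 to 15 N. Keeping it down, I turned it 78° anticlockwise; it did not slip in the fingers. Then I lifted it straight off.

**Last checks before hand-in:**
- **Height:** the cap's underside is about 78 mm above the mouth rim, worked out from its top measured at z ≈ 0.265.
- **Position:** its centre is within about 2 mm of the mouth's axis, and its tilt is about 0.02 rad.
- **Grip:** the fingers are still closed on it (43.5 mm opening), the arm is still, and the outside force on the tool is near zero.
- **Surroundings:** in the top picture, the blue cap and the bystanders look to be where they were.

**Disagreements:**
- The first tilt fit gave a slope of about 1, because a few stray side pixels were in the mask. With those removed, the fit gave the 0.02 rad above.
- The finger opening reads about 1.5 mm under the cap's nominal 45 mm.

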